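Square the nut dish into the tray corner and fill it

ROBOT

A 6-joint arm with a two-finger parallel gripper is mounted at the origin on the work surface. World frame = base frame: x ahead of the robot, y to its left, z up, the work surface at z = 0. Lengths are in m, angles in rad, forces in N, time in s.
With the tool pointing down it reaches from about 0.35 to 0.975 m from the base axis. Payload 7.1 kg.
Tool frame: the origin (TCP) lies at the very end of the fingers, on their centre line; the grasp point (between the pads) lies 19 mm behind it; z points along the fingers, y is the line along which they close (so a half turn about z gives the same grasp; the last joint's range is limited). The gripper opens to 88 mm and grips with 3 to 60 N. Pads are 20 mm wide; open, the fingers measure 115 mm over their backs; the gripper's body (75 mm by 178 mm) begins 61 mm behind the grasp point.
Start: joints at [1.262, 0.423, 1.63, -0, 1.089, -0.019], TCP at [0.179, 0.599, 0.223] pointing down, gripper open.
Joint ranges: [-3, 3], [-0.9, 2.11], [0.09, 2.58], [-1.31, 4.45], [0.11, 2.69], [-2.54, 2.54]. Speed limits (rad/s): [2.39, 2.39, 3.01, 3.14, 3.14, 3.14].

INTERFACE

Orientations are given as a rotation vector (axis times angle).
In Python, from workcell import arm, optics gives the robot as it stands.
- The arm moves only by the tool jog_arm, never from a script. Its argument "commands" is a list of rows, each an object of numbers: "fingers": the opening, from 0 (shut) to 1 (fully open); "dx", "dy", "dz": the shift along the world's x, y, z in m; "ax", "ay", "az": the turn, a rotation vector about the world's x, y, z in rad. In form: [{"fingers": .., "dx": .., "dy": .., "dz": .., "ax": .., "ay": .., "az": ..}, ...]. A call has 1 to 10 rows; each row shifts and turns the commanded pose from where the row before left it; what a row does not reach is not made up. A row lasts 1/12 s, in which the tool goes at most 41.7 mm and 7.16 degrees, less where a joint would pass 70% of its speed; a pose out of reach is approached as far as the arm can. A call is refused whole if a number of a shift passes 0.0417 or a number of a turn 0.125, either way. A call with a gripper value outside its range is refused whole. The fingers move at their own pace and stop on an object; "squeeze" is the grip in N (left out, the last holds). Time passes only in rows, so rows that do not move let the fingers close. It gives the time, the measured TCP pose, the force, the opening and the grip force at its end, in the units of the state.
- arm.get_obs(): the state, without advancing time (a new reading comes with each control period).
- optics.snapshot(name): name is "side" or "top"; returns (picture, depth): 420x560x3 uint8, red, green, blue; 420x560 float32, m along the optical axis (not along the pixel's ray), 0 where there is no reading.
- optics.camera_params(name): a dict with "fx", "fy", "cx", "cy" (pixels), "extrinsics" (4x4, takes a point from world to camera coordinates). Camera axes: x right, y down, z forward; pixel columns grow to the right and rows downward; lengths in m; the calibration is good to about 2 mm. A picture is of the moment at which its call begins. camera_params takes no time and is no camera call.
- arm.sign_off(): hands the job in; it is judged then, once.
The state is a dict: "time": time; "joint_pos": joint angles; "joint_velocities": joint speeds; "tau": joint torques, N m; "position": TCP position; "ee_rot": TCP orientation; "ft_force": force on the tool from outside, world axes, zero at the start; "moment": the same for the moment, N m; "finger_gap": finger opening in m; "grip_force": force on a finger pad.
Only numpy, scipy, OpenCV 4.12 (cv2) and the standard library are available. Lean on these libraries where they do the work, as an engineer would, in place of code of your own. Each camera call takes 0.05 s, during which the arm holds its last target. There are 200 camera calls.

TASK

Slide the blue dish along the wooden board, without lifting it, until it sits square and flush against both rails in the corner, its long side along the far rail. Then pour all six walnuts from the aluminium cup into the dish, leaving the dish flush in the corner, and stand the empty cup upright on the counter. Leave the glass bowl, the dispenser and the pie tin where they are.

Things in the scene. Friction and masses are not known exactly. Their poses are not given: they have to be found in the camera images.
- board: light wooden serving board fixed to the counter, 280 mm along its x, 320 mm along its y, 12 mm thick; two darker raised rails, 12 mm wide and 25 mm above the board's top, run along its whole +x edge (away from the robot) and +y edge (left) and meet in a corner. Origin: centre of its underside, z up
- fence_corner (a point): the inner corner where the two rails meet, on the board's top surface (board frame 128, 148, 12 mm); axes as the board's: the inner faces of the rails are the planes x = 0 and y = 0 of this frame, the board lies to -x and -y
- dish: blue open rectangular stoneware dish, 130 mm along its x, 160 mm along its y, 45 mm high, walls and floor 7 mm thick, about 0.5 kg, standing loose on the board, its axes turned at most about 20 degrees from the board's. Origin: centre of its underside, z up
- cup: aluminium cup on the counter right of the board, holding the walnuts: 64 mm diameter at the foot, 86 mm at the rim, 65 mm high, wall 4 mm, 0.14 kg; a straight round red handle, 16 mm diameter, leaves its side level along the cup's +x (at the start nearest the robot or to the right), from 38 to 150 mm from the cup's axis, its centreline 52 mm above the foot. Origin: centre of the underside, z up
- cup_grip (a point): on the handle's centreline, 108 mm from the cup's axis, 52 mm above the foot; a place to grip. Axes as the cup's
- bowl: green glass bowl standing upside down, 140 mm diameter, 65 mm high; leave alone. Origin: centre of its lower side as it stands
- dispenser: yellow push-pump dispenser with a white pump, 72 mm diameter, 186 mm high; leave alone. Origin: centre of the underside
- pie_tin: empty aluminium pie tin, 190 mm diameter, 30 mm high; leave alone. Origin: centre of the underside
- walnut0: brown walnut, a ball of 27 mm diameter, in the cup at the start. Origin: its centre
- walnut1: brown walnut, a ball of 27 mm diameter, in the cup at the start. Origin: its centre
- walnut2: brown walnut, a ball of 27 mm diameter, in the cup at the start. Origin: its centre
- walnut3: brown walnut, a ball of 27 mm diameter, in the cup at the start. Origin: its centre
- walnut4: brown walnut, a ball of 27 mm diameter, in the cup at the start. Origin: its centre
- walnut5: brown walnut, a ball of 27 mm diameter, in the cup at the start. Origin: its centre

How it is judged:
By the outcome, as a careful person would: the job done as asked, in the order asked, and still so for the second after the job is handed in, with the robot touching nothing.
It also fails if it takes over 72 s, if anything falls off the work surface, if the arm or the gripper's body presses on something with over 40 N, if the wrist force passes 120 N, or if a joint passes its speed limit or range.

## Working session

There is one attempt and no reset: what is moved stays moved. The work goes in short steps, Python scripts to look and compute and a tool call to move; the robot and the scene stay as the last step left them, time stands still between calls to the robot, and variables do not carry over. Pictures are saved under pics/ and viewed, at most 13 in all, crops included, and the job is handed in when it is done.

Besides the shell and the picture viewer there is one more tool, called as name([rows], argument=value, ...), one row to a line, values as JSON. jog_arm: Moves the arm, as the interface text tells. Its arguments: {"type":"object","properties":{"commands":{"type":"array","items":{"type":"object","properties":{"fingers":{"type":"number"},"dx":{"type":"number"},"dy":{"type":"number"},"dz":{"type":"number"},"ax":{"type":"number"},"ay":{"type":"number"},"az":{"type":"number"}}}},"squeeze":{"type":"number"}},"required":["commands"]}

```bash
mkdir -p pics
cat > h.py <<'E'
import numpy as np, cv2
from workcell import arm, optics
def snap(n,tag):
    p,d=optics.snapshot(n); cv2.imwrite(f'pics/{tag}.png',cv2.cvtColor(p,cv2.COLOR_RGB2BGR)); np.save(f'pics/{tag}.npy',d); return p,d
def cloud(n,d):
    c=optics.camera_params(n); v,u=np.indices(d.shape)
    P=np.stack([(u-c['cx'])/c['fx']*d,(v-c['cy'])/c['fy']*d,d],-1)
    T=np.linalg.inv(c['extrinsics']); return P@T[:3,:3].T+T[:3,3]
E
python3 - <<'E'
from h import *
for n in('top','side'):
    p,d=snap(n,n+'0'); c=optics.camera_params(n); print(n,c['fx'],np.linalg.inv(c['extrinsics']).round(3).tolist())
a=cv2.imread('pics/top0.png');b=cv2.imread('pics/side0.png')
cv2.imwrite('pics/s0.png',b)
print(arm.get_obs())
E
```

```text
top 521.6178405377735 [[0.013, -0.998, 0.057, 0.502], [-1.0, -0.013, -0.0, -0.014], [0.001, -0.057, -0.998, 1.425], [0.0, 0.0, 0.0, 1.0]]
side 467.35212591014806 [[0.994, -0.041, 0.097, 0.444], [-0.103, -0.549, 0.829, -1.351], [0.02, -0.835, -0.551, 0.956], [0.0, 0.0, 0.0, 1.0]]
{'time': 0.1, 'joint_pos': array([ 1.26197698e+00,  4.23787792e-01,  1.63059680e+00, -4.66281150e-05,
        1.08856040e+00, -1.89922513e-02]), 'joint_velocities': array([ 0.00075081, -0.00082807, -0.00280479,  0.00011806, -0.00018474,
       -0.00152684]), 'tau': array([ 1.04414401e-04, -5.45612955e+01, -2.74325913e+01,  6.44386327e-02,
        1.88305427e-02, -6.65581297e-05]), 'position': array([0.17845166, 0.5984748 , 0.22197141]), 'ee_rot': array([-4.53607865e-01, -3.10848989e+00,  2.10624193e-03]), 'ft_force': array([-0.66699767,  0.46983199, -1.64092768]), 'moment': array([0.00396078, 0.01307535, 0.02637122]), 'grip_force': 0.0, 'finger_gap': 0.08808064550815806}
```

View pics/top0.png

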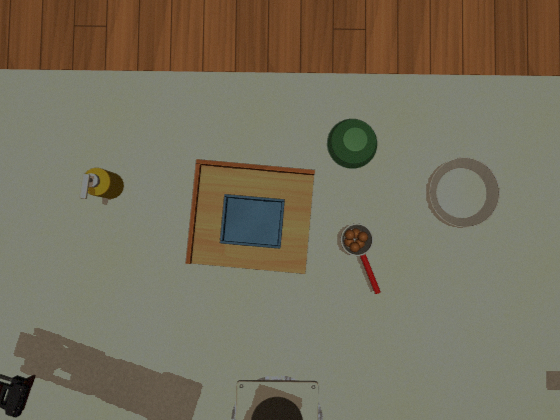

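View pics/side0.png

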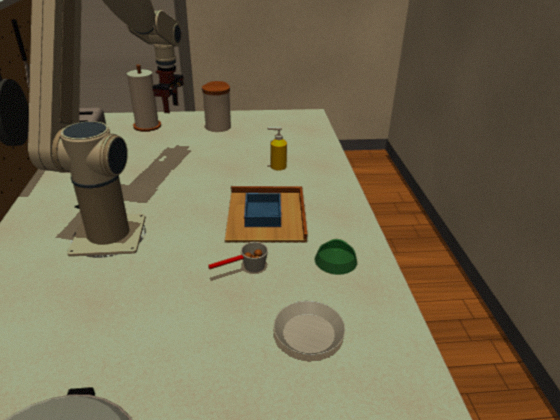

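The top view shows the board (corners about (197,160), (314,170), (305,272), (187,263)) with its rails up and left. The dish is at (252,221), the cup at (356,239) and its handle end at (378,292). The side view shows the same layout with nothing in the way.

```bash
cat >> h.py <<'E'
def plane(n,uv,z):
    c=optics.camera_params(n);T=np.linalg.inv(c['extrinsics']);uv=np.atleast_2d(uv).astype(float)
    r=np.c_[(uv[:,0]-c['cx'])/c['fx'],(uv[:,1]-c['cy'])/c['fy'],np.ones(len(uv))]@T[:3,:3].T
    return T[:3,3]+r*((z-T[2,3])/r[:,2])[:,None]
def rect(P):
    (c,s,a)=cv2.minAreaRect((P[:,:2]*1000).astype(np.float32)); return np.round(c,1),np.round(s,1),round(a,2)
def masks(p):
    h=cv2.cvtColor(p,cv2.COLOR_RGB2HSV); H,S,V=[h[...,i].astype(int) for i in range(3)]
    return dict(blue=(H>95)&(H<125)&(S>80),red=((H<5)|(H>174))&(S>180)&(V>80),wood=(H>5)&(H<25)&(S>70))
def dishpose(p,d):
    C=cloud('top',d);b=masks(p)['blue'];b[:150]=0
    return rect(C[b&(C[...,2]>.047)]), rect(C[b])
E
python3 - <<'E'
from h import *
p=cv2.cvtColor(cv2.imread('pics/top0.png'),cv2.COLOR_BGR2RGB);d=np.load('pics/top0.npy');C=cloud('top',d);m=masks(p)
print('dish',dishpose(p,d), C[m['blue']][:,2].min())
w=m['wood'].copy();w[:150]=0;w[290:]=0;w[:,:170]=0;w[:,330:]=0
print('board all',rect(C[w]),np.percentile(C[w][:,2],[5,50,95]))
R=w&(C[...,2]>.028); print('rails',rect(C[R]),R.sum())
F=w&(C[...,2]<.02);print('floor',rect(C[F]))
r=m['red'];r[:200]=0;Q=C[r];print('red',rect(Q),Q[:,2].max(),Q.mean(0))
q=C[225:256,338:376].reshape(-1,3);q=q[(q[:,2]>.058)&(q[:,2]<.075)];print('cup rim',cv2.minEnclosingCircle((q[:,:2]*1000).astype(np.float32)),np.median(q[:,2]))
q=C[110:180,315:385].reshape(-1,3);q=q[q[:,2]>.01];print('bowl',q.mean(0))
big=cv2.resize(cv2.imread('pics/top0.png')[150:305,175:390],None,fx=3.7,fy=3.7,interpolation=cv2.INTER_CUBIC);cv2.imwrite('pics/c1.png',big)
E
```

```text
dish ((array([391.7, 288. ]), array([190.6, 714.6]), 32.99), (array([391.7, 288. ]), array([190.6, 714.6]), 32.99)) 0.0080549373278187
board all (array([548.5,  80.1]), array([327. , 286.1]), 85.53) [0.00698169 0.01236262 0.03704966]
rails (array([546.9,  78.1]), array([320.9, 280. ]), 85.53) 1124
floor (array([548.5,  80.1]), array([327. , 286.1]), 85.53)
red (array([ 398.9, -239.4]), array([103.5,  13.9]), 22.3) 0.06841637489396968 [ 0.3989643  -0.23906293  0.05889044]
cup rim ((486.1894226074219, -203.2529296875), 44.357295989990234) 0.06333824801001642
bowl [ 0.74198377 -0.18938031  0.06497649]
```

View pics/c1.png

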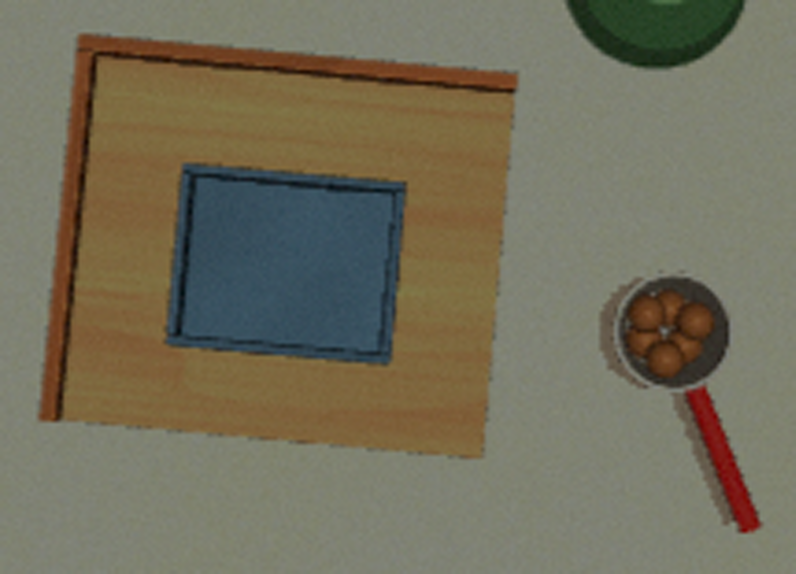

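The enlarged crop shows the dish's outer corners at about (183,164), (406,183), (388,364) and (166,345). The dish is nearly parallel to the board. The cup sits at crop (672,332) and its handle ends at (750,528).

```bash
sed -i 's/b\[:150\]=0/b[:155]=0;b[275:]=0;b[:,:185]=0;b[:,320:]=0/' h.py
cat >> h.py <<'E'
def tool(o):
    from scipy.spatial.transform import Rotation as R
    M=R.from_rotvec(o['ee_rot']).as_matrix(); return M
def st():
    o=arm.get_obs();M=tool(o);print('t',round(o['time'],2),'p',o['position'].round(4),'z',M[:,2].round(3),'y',M[:,1].round(3),'j',o['joint_pos'].round(2),'F',o['ft_force'].round(1),'M',o['moment'].round(2),'gap',round(o['finger_gap'],4),'g',round(o['grip_force'],1))
E
python3 - <<'E'
from h import *
p=cv2.cvtColor(cv2.imread('pics/top0.png'),cv2.COLOR_BGR2RGB);d=np.load('pics/top0.npy')
print(dishpose(p,d))
P=plane('top',np.array([[183,164],[406,183],[388,364],[166,345]])/3.7+[175-.36,150-.36],.057);print(P.round(4),P.mean(0))
st()
E
```

```text
((array([532.6,  66.3]), array([165. , 126.9]), 85.66), (array([532.6,  66.3]), array([165. , 126.9]), 85.66))
[[ 0.6029  0.145   0.057 ]
 [ 0.5914 -0.0135  0.057 ]
 [ 0.4631 -0.0025  0.057 ]
 [ 0.4745  0.1546  0.057 ]] [0.53297424 0.07090439 0.057     ]
t 0.1 p [0.1785 0.5985 0.222 ] z [-0.    -0.001 -1.   ] y [ 0.286  0.958 -0.001] j [ 1.26  0.42  1.63 -0.    1.09 -0.02] F [-0.7  0.5 -1.6] M [0.   0.01 0.03] gap 0.0881 g 0.0
```

jog_arm([
  {"fingers": 0, "dx": 0.025, "dy": -0.036, "az": -0.1},
  {"dx": 0.025, "dy": -0.036, "az": -0.1},
  {"dx": 0.025, "dy": -0.036, "az": -0.1},
  {"dx": 0.025, "dy": -0.036, "az": -0.1},
  {"dx": 0.025, "dy": -0.036, "az": -0.1},
  {"dx": 0.025, "dy": -0.036, "az": -0.1},
  {"dx": 0.025, "dy": -0.036, "az": -0.1},
  {"dx": 0.025, "dy": -0.036, "az": -0.1},
  {"dx": 0.025, "dy": -0.036, "az": -0.1},
  {"dx": 0.025, "dy": -0.036, "az": -0.1},
])

```text
$.commands[0]: bad value
```

jog_arm([
  {"fingers": 0.0, "dx": 0.025, "dy": -0.036, "dz": 0.0, "ax": 0.0, "ay": 0.0, "az": -0.1},
  {"fingers": 0.0, "dx": 0.025, "dy": -0.036, "dz": 0.0, "ax": 0.0, "ay": 0.0, "az": -0.1},
  {"fingers": 0.0, "dx": 0.025, "dy": -0.036, "dz": 0.0, "ax": 0.0, "ay": 0.0, "az": -0.1},
  {"fingers": 0.0, "dx": 0.025, "dy": -0.036, "dz": 0.0, "ax": 0.0, "ay": 0.0, "az": -0.1},
  {"fingers": 0.0, "dx": 0.025, "dy": -0.036, "dz": 0.0, "ax": 0.0, "ay": 0.0, "az": -0.1},
  {"fingers": 0.0, "dx": 0.025, "dy": -0.036, "dz": 0.0, "ax": 0.0, "ay": 0.0, "az": -0.1},
  {"fingers": 0.0, "dx": 0.025, "dy": -0.036, "dz": 0.0, "ax": 0.0, "ay": 0.0, "az": -0.1},
  {"fingers": 0.0, "dx": 0.025, "dy": -0.036, "dz": 0.0, "ax": 0.0, "ay": 0.0, "az": -0.1},
  {"fingers": 0.0, "dx": 0.025, "dy": -0.036, "dz": 0.0, "ax": 0.0, "ay": 0.0, "az": -0.1},
  {"fingers": 0.0, "dx": 0.025, "dy": -0.036, "dz": 0.0, "ax": 0.0, "ay": 0.0, "az": -0.1},
])

```text
time: 0.93
position: [0.4168, 0.2548, 0.2226]
ee_rot: [-1.894, -2.506, 0.0]
ft_force: [0.2, 0.8, 0.2]
finger_gap: 0.0244
grip_force: 0.0
```

jog_arm([
  {"fingers": 0.0, "dx": 0.019, "dy": -0.028, "dz": 0.0, "ax": 0.0, "ay": 0.0, "az": -0.06},
  {"fingers": 0.0, "dx": 0.019, "dy": -0.028, "dz": 0.0, "ax": 0.0, "ay": 0.0, "az": -0.06},
  {"fingers": 0.0, "dx": 0.019, "dy": -0.028, "dz": 0.0, "ax": 0.0, "ay": 0.0, "az": -0.06},
  {"fingers": 0.0, "dx": 0.019, "dy": -0.027, "dz": 0.0, "ax": 0.0, "ay": 0.0, "az": -0.06},
  {"fingers": 0.0, "dx": 0.019, "dy": -0.026, "dz": 0.0, "ax": 0.0, "ay": 0.0, "az": -0.06},
  {"fingers": 0.0, "dx": 0.019, "dy": -0.026, "dz": 0.0, "ax": 0.0, "ay": 0.0, "az": -0.06},
  {"fingers": 0.0, "dx": 0.0, "dy": 0.0, "dz": -0.03, "ax": 0.0, "ay": 0.0, "az": 0.0},
  {"fingers": 0.0, "dx": 0.0, "dy": 0.0, "dz": -0.03, "ax": 0.0, "ay": 0.0, "az": 0.0},
  {"fingers": 0.0, "dx": 0.0, "dy": 0.0, "dz": -0.03, "ax": 0.0, "ay": 0.0, "az": 0.0},
  {"fingers": 0.0, "dx": 0.0, "dy": 0.0, "dz": -0.03, "ax": 0.0, "ay": 0.0, "az": 0.0},
])

```text
time: 1.77
position: [0.5302, 0.0933, 0.1014]
ee_rot: [2.308, 2.131, 0.0]
ft_force: [0.1, 0.9, 0.2]
finger_gap: 0.0003
grip_force: 0.0
```

```bash
python3 -c "
from h import *
st()"
```

```text
t 1.77 p [0.5302 0.0933 0.1014] z [ 0.  0. -1.] y [ 0.997 -0.08   0.   ] j [0.15 0.47 1.9  0.   0.77 0.23] F [0.1 0.9 0.2] M [-0.03  0.1  -0.04] gap 0.0003 g 0.0
```

jog_arm([
  {"fingers": 0.0, "dx": 0.0, "dy": -0.01, "dz": -0.025, "ax": 0.0, "ay": 0.0, "az": 0.0},
  {"fingers": 0.0, "dx": 0.003, "dy": -0.012, "dz": -0.025, "ax": 0.0, "ay": 0.0, "az": 0.0},
  {"fingers": 0.0, "dx": 0.0, "dy": 0.0, "dz": -0.022, "ax": 0.0, "ay": 0.0, "az": 0.0},
  {"fingers": 0.0, "dx": 0.015, "dy": -0.0012, "dz": 0.0, "ax": 0.0, "ay": 0.0, "az": 0.0},
  {"fingers": 0.0, "dx": 0.015, "dy": -0.0012, "dz": 0.0, "ax": 0.0, "ay": 0.0, "az": 0.0},
  {"fingers": 0.0, "dx": 0.01, "dy": -0.0008, "dz": 0.0, "ax": 0.0, "ay": 0.0, "az": 0.0},
  {"fingers": 0.0, "dx": 0.01, "dy": -0.0008, "dz": 0.0, "ax": 0.0, "ay": 0.0, "az": 0.0},
  {"fingers": 0.0, "dx": 0.01, "dy": -0.0008, "dz": 0.0, "ax": 0.0, "ay": 0.0, "az": 0.0},
  {"fingers": 0.0, "dx": 0.01, "dy": -0.0008, "dz": 0.0, "ax": 0.0, "ay": 0.0, "az": 0.0},
  {"fingers": 0.0, "dx": 0.01, "dy": -0.0008, "dz": 0.0, "ax": 0.0, "ay": 0.0, "az": 0.0},
])

```text
time: 2.6
position: [0.6135, 0.0653, 0.0307]
ee_rot: [-2.307, -2.132, 0.001]
ft_force: [-2.3, 0.4, -1.4]
finger_gap: 0.0006
grip_force: 0.8
```

```bash
python3 -c "
from h import *
st();print(dishpose(*snap('top','t1')))"
```

```text
t 2.6 p [0.6135 0.0653 0.0307] z [-0.001 -0.    -1.   ] y [ 0.997 -0.079 -0.001] j [0.09 0.67 1.74 0.   0.73 0.17] F [-2.3  0.4 -1.4] M [-0.01  0.4  -0.02] gap 0.0006 g 0.8
((array([560.3,  -5.3]), array([126.2,  15.7]), 0.92), (array([547.3,  45.2]), array([122.8, 149.9]), 15.49))
```

jog_arm([
  {"fingers": 0.0, "dx": 0.008, "dy": -0.0006, "dz": 0.0, "ax": 0.0, "ay": 0.0, "az": 0.0},
  {"fingers": 0.0, "dx": 0.008, "dy": -0.0006, "dz": 0.0, "ax": 0.0, "ay": 0.0, "az": 0.0},
  {"fingers": 0.0, "dx": 0.008, "dy": -0.0006, "dz": 0.0, "ax": 0.0, "ay": 0.0, "az": 0.0},
  {"fingers": 0.0, "dx": 0.005, "dy": -0.0004, "dz": 0.0, "ax": 0.0, "ay": 0.0, "az": 0.0},
  {"fingers": 0.0, "dx": 0.002, "dy": 0.0, "dz": 0.0, "ax": 0.0, "ay": 0.0, "az": 0.0},
])

```text
time: 3.07
position: [0.6452, 0.063, 0.0308]
ee_rot: [2.307, 2.132, 0.001]
ft_force: [-3.8, -0.2, 3.7]
finger_gap: 0.0002
grip_force: 2.4
```

jog_arm([
  {"fingers": 0.0, "dx": 0.002, "dy": 0.0, "dz": 0.0, "ax": 0.0, "ay": 0.0, "az": 0.0},
  {"fingers": 0.0, "dx": 0.002, "dy": 0.0, "dz": 0.0, "ax": 0.0, "ay": 0.0, "az": 0.0},
  {"fingers": 0.0, "dx": 0.002, "dy": 0.0, "dz": 0.0, "ax": 0.0, "ay": 0.0, "az": 0.0},
])

```text
time: 3.32
position: [0.6497, 0.0631, 0.0308]
ee_rot: [-2.307, -2.132, 0.001]
ft_force: [-4.8, 0.1, 4.9]
finger_gap: 0.001
grip_force: 2.5
```

jog_arm([
  {"fingers": 0.0, "dx": 0.0015, "dy": 0.0, "dz": 0.0, "ax": 0.0, "ay": 0.0, "az": 0.0},
  {"fingers": 0.0, "dx": 0.0015, "dy": 0.0, "dz": 0.0, "ax": 0.0, "ay": 0.0, "az": 0.0},
  {"fingers": 0.0, "dx": 0.0015, "dy": 0.0, "dz": 0.0, "ax": 0.0, "ay": 0.0, "az": 0.0},
])

```text
time: 3.57
position: [0.6546, 0.0631, 0.0307]
ee_rot: [-2.307, -2.132, 0.0]
ft_force: [-4.6, 0.9, 4.3]
finger_gap: 0.0004
grip_force: 2.6
```

```bash
python3 -c "
from h import *
st();snap('side','s1');p,d=snap('top','t1')
a=cv2.imread('pics/s1.png')[160:270,190:340];b=cv2.imread('pics/t1.png')[150:285,175:330]
a=cv2.resize(a,(400,293),interpolation=2);b=cv2.resize(b,(400,348),interpolation=2);cv2.imwrite('pics/v1.png',np.hstack([cv2.copyMakeBorder(a,0,55,0,0,0),b]))"
```

```text
t 3.57 p [0.6546 0.0631 0.0307] z [-0. -0. -1.] y [ 0.997 -0.079 -0.   ] j [0.08 0.71 1.64 0.   0.79 0.16] F [-4.6  0.9  4.3] M [-0.02  0.73  0.  ] gap 0.0004 g 2.6
```

View pics/v1.png

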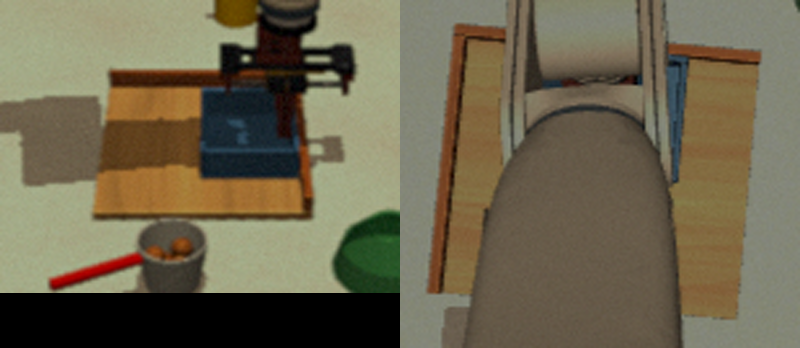

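The side crop shows the dish upright on the board, a few millimetres short of the far rail, with the fingers on its +x wall near (285,125). I'll keep pushing.

jog_arm([
  {"fingers": 0.0, "dx": 0.0015, "dy": 0.0, "dz": 0.0, "ax": 0.0, "ay": 0.0, "az": 0.0},
  {"fingers": 0.0, "dx": 0.0015, "dy": 0.0, "dz": 0.0, "ax": 0.0, "ay": 0.0, "az": 0.0},
])

```text
time: 3.83
position: [0.6575, 0.0631, 0.0306]
ee_rot: [-2.307, -2.132, 0.001]
ft_force: [-9.4, 1.2, 5.8]
finger_gap: 0.0002
grip_force: 5.6
```

jog_arm([
  {"fingers": 0.0, "dx": 0.0015, "dy": 0.0, "dz": 0.0, "ax": 0.0, "ay": 0.0, "az": 0.0},
  {"fingers": 0.0, "dx": 0.001, "dy": 0.0, "dz": 0.0, "ax": 0.0, "ay": 0.0, "az": 0.0},
])

```text
time: 4.0
position: [0.6574, 0.0631, 0.0306]
ee_rot: [-2.304, -2.129, 0.008]
ft_force: [-16.8, 0.3, 15.3]
finger_gap: 0.0003
grip_force: 9.3
```

jog_arm([
  {"fingers": 0.0, "dx": 0.001, "dy": 0.0, "dz": 0.0, "ax": 0.0, "ay": 0.0, "az": 0.0},
  {"fingers": 0.0, "dx": 0.001, "dy": 0.0, "dz": 0.0, "ax": 0.0, "ay": 0.0, "az": 0.0},
])

```text
time: 4.17
position: [0.6574, 0.0631, 0.0306]
ee_rot: [-2.302, -2.127, 0.012]
ft_force: [-23.5, 0.6, 22.1]
finger_gap: 0.0006
grip_force: 12.6
```

jog_arm([
  {"fingers": 0.0, "dx": -0.018, "dy": 0.0, "dz": 0.0, "ax": 0.0, "ay": 0.0, "az": 0.0},
  {"fingers": 0.0, "dx": -0.02, "dy": 0.02, "dz": 0.0, "ax": 0.0, "ay": 0.0, "az": 0.0},
  {"fingers": 0.0, "dx": 0.0, "dy": 0.02, "dz": 0.0, "ax": 0.0, "ay": 0.0, "az": 0.0},
  {"fingers": 0.0, "dx": 0.001, "dy": 0.013, "dz": 0.0, "ax": 0.0, "ay": 0.0, "az": 0.0},
  {"fingers": 0.0, "dx": 0.0008, "dy": 0.01, "dz": 0.0, "ax": 0.0, "ay": 0.0, "az": 0.0},
  {"fingers": 0.0, "dx": 0.0008, "dy": 0.01, "dz": 0.0, "ax": 0.0, "ay": 0.0, "az": 0.0},
  {"fingers": 0.0, "dx": 0.0008, "dy": 0.01, "dz": 0.0, "ax": 0.0, "ay": 0.0, "az": 0.0},
  {"fingers": 0.0, "dx": 0.0008, "dy": 0.01, "dz": 0.0, "ax": 0.0, "ay": 0.0, "az": 0.0},
  {"fingers": 0.0, "dx": 0.0008, "dy": 0.01, "dz": 0.0, "ax": 0.0, "ay": 0.0, "az": 0.0},
  {"fingers": 0.0, "dx": 0.0008, "dy": 0.01, "dz": 0.0, "ax": 0.0, "ay": 0.0, "az": 0.0},
])

```text
time: 5.0
position: [0.6304, 0.1766, 0.0307]
ee_rot: [2.308, 2.131, -0.0]
ft_force: [-0.0, -5.6, 1.5]
finger_gap: 0.0003
grip_force: 2.1
```

jog_arm([
  {"fingers": 0.0, "dx": 0.0008, "dy": 0.01, "dz": 0.0, "ax": 0.0, "ay": 0.0, "az": 0.0},
  {"fingers": 0.0, "dx": 0.0003, "dy": 0.004, "dz": 0.0, "ax": 0.0, "ay": 0.0, "az": 0.0},
])

```text
time: 5.17
position: [0.6313, 0.1916, 0.0306]
ee_rot: [-2.307, -2.133, -0.001]
ft_force: [-0.3, -3.5, 3.0]
finger_gap: 0.0001
grip_force: 1.9
```

jog_arm([
  {"fingers": 0.0, "dx": 0.0003, "dy": 0.004, "dz": 0.0, "ax": 0.0, "ay": 0.0, "az": 0.0},
  {"fingers": 0.0, "dx": 0.0003, "dy": 0.004, "dz": 0.0, "ax": 0.0, "ay": 0.0, "az": 0.0},
])

```text
time: 5.33
position: [0.6316, 0.1983, 0.0306]
ee_rot: [-2.307, -2.132, 0.001]
ft_force: [-0.1, -3.7, 3.4]
finger_gap: 0.0002
grip_force: 1.9
```

jog_arm([
  {"fingers": 0.0, "dx": 0.0, "dy": 0.0015, "dz": 0.0, "ax": 0.0, "ay": 0.0, "az": 0.0},
  {"fingers": 0.0, "dx": 0.0, "dy": 0.0015, "dz": 0.0, "ax": 0.0, "ay": 0.0, "az": 0.0},
])

```text
time: 5.5
position: [0.6317, 0.2005, 0.0307]
ee_rot: [2.307, 2.132, -0.001]
ft_force: [0.8, -13.6, 4.5]
finger_gap: 0.0001
grip_force: 6.1
```

jog_arm([
  {"fingers": 0.0, "dx": 0.0, "dy": 0.0015, "dz": 0.0, "ax": 0.0, "ay": 0.0, "az": 0.0},
  {"fingers": 0.0, "dx": 0.0, "dy": 0.0015, "dz": 0.0, "ax": 0.0, "ay": 0.0, "az": 0.0},
])

```text
time: 5.67
position: [0.6317, 0.2007, 0.0307]
ee_rot: [2.305, 2.131, -0.006]
ft_force: [1.3, -25.1, 7.6]
finger_gap: 0.0002
grip_force: 12.5
```

jog_arm([
  {"fingers": 0.0, "dx": 0.0, "dy": -0.02, "dz": 0.0, "ax": 0.0, "ay": 0.0, "az": 0.0},
  {"fingers": 0.0, "dx": 0.0, "dy": -0.03, "dz": 0.0, "ax": 0.0, "ay": 0.0, "az": 0.0},
  {"fingers": 0.0, "dx": 0.01, "dy": -0.016, "dz": 0.0, "ax": 0.0, "ay": 0.0, "az": 0.0},
  {"fingers": 0.0, "dx": 0.01, "dy": 0.0, "dz": 0.0, "ax": 0.0, "ay": 0.0, "az": 0.0},
  {"fingers": 0.0, "dx": 0.005, "dy": 0.0, "dz": 0.0, "ax": 0.0, "ay": 0.0, "az": 0.0},
  {"fingers": 0.0, "dx": 0.003, "dy": 0.0, "dz": 0.0, "ax": 0.0, "ay": 0.0, "az": 0.0},
  {"fingers": 0.0, "dx": 0.002, "dy": 0.0, "dz": 0.0, "ax": 0.0, "ay": 0.0, "az": 0.0},
  {"fingers": 0.0, "dx": 0.002, "dy": 0.0, "dz": 0.0, "ax": 0.0, "ay": 0.0, "az": 0.0},
])

```text
time: 6.33
position: [0.6624, 0.1391, 0.0305]
ee_rot: [-2.305, -2.132, 0.004]
ft_force: [-6.4, -0.4, 5.9]
finger_gap: 0.0006
grip_force: 3.4
```

jog_arm([
  {"fingers": 0.0, "dx": 0.0015, "dy": 0.0, "dz": 0.0, "ax": 0.0, "ay": 0.0, "az": 0.0},
  {"fingers": 0.0, "dx": 0.001, "dy": 0.0, "dz": 0.0, "ax": 0.0, "ay": 0.0, "az": 0.0},
])

```text
time: 6.5
position: [0.6634, 0.139, 0.0304]
ee_rot: [-2.304, -2.131, 0.007]
ft_force: [-12.2, 0.4, 10.6]
finger_gap: 0.0001
grip_force: 6.3
```

jog_arm([
  {"fingers": 0.0, "dx": 0.001, "dy": 0.0, "dz": 0.0, "ax": 0.0, "ay": 0.0, "az": 0.0},
  {"fingers": 0.0, "dx": -0.02, "dy": 0.0, "dz": 0.0, "ax": 0.0, "ay": 0.0, "az": 0.0},
  {"fingers": 0.0, "dx": -0.02, "dy": 0.0, "dz": 0.03, "ax": 0.0, "ay": 0.0, "az": 0.0},
  {"fingers": 0.0, "dx": 0.0, "dy": 0.0, "dz": 0.04, "ax": 0.0, "ay": 0.0, "az": 0.0},
  {"fingers": 0.0, "dx": 0.0, "dy": 0.0, "dz": 0.04, "ax": 0.0, "ay": 0.0, "az": 0.0},
  {"fingers": 0.0, "dx": 0.0, "dy": 0.0, "dz": 0.04, "ax": 0.0, "ay": 0.0, "az": 0.0},
  {"fingers": 0.45, "dx": -0.025, "dy": -0.033, "dz": 0.0, "ax": 0.0, "ay": 0.0, "az": -0.11},
  {"fingers": 0.45, "dx": -0.025, "dy": -0.033, "dz": 0.0, "ax": 0.0, "ay": 0.0, "az": -0.11},
  {"fingers": 0.45, "dx": -0.025, "dy": -0.033, "dz": 0.0, "ax": 0.0, "ay": 0.0, "az": -0.11},
  {"fingers": 0.45, "dx": -0.025, "dy": -0.033, "dz": 0.0, "ax": 0.0, "ay": 0.0, "az": -0.11},
])

```text
time: 7.33
position: [0.526, 0.0061, 0.181]
ee_rot: [2.719, 1.573, 0.001]
ft_force: [-0.4, -1.6, 0.3]
finger_gap: 0.0236
grip_force: 0.0
```

jog_arm([
  {"fingers": 0.45, "dx": -0.025, "dy": -0.033, "dz": 0.0, "ax": 0.0, "ay": 0.0, "az": -0.11},
  {"fingers": 0.45, "dx": -0.025, "dy": -0.033, "dz": 0.0, "ax": 0.0, "ay": 0.0, "az": -0.11},
  {"fingers": 0.45, "dx": -0.025, "dy": -0.033, "dz": 0.0, "ax": 0.0, "ay": 0.0, "az": -0.11},
  {"fingers": 0.45, "dx": -0.025, "dy": -0.033, "dz": 0.0, "ax": 0.0, "ay": 0.0, "az": -0.11},
  {"fingers": 0.45, "dx": -0.025, "dy": -0.033, "dz": 0.0, "ax": 0.0, "ay": 0.0, "az": -0.11},
  {"fingers": 0.45, "dx": 0.0, "dy": 0.0, "dz": 0.0, "ax": 0.0, "ay": 0.0, "az": -0.11},
])

```text
time: 7.83
position: [0.3984, -0.162, 0.1806]
ee_rot: [3.084, 0.597, -0.003]
ft_force: [0.5, 0.2, 0.4]
finger_gap: 0.0396
grip_force: 0.0
```

```bash
python3 -c "
from h import *
st();p,d=snap('top','t2');print(dishpose(p,d))
cv2.imwrite('pics/v2.png',cv2.resize(cv2.imread('pics/t2.png')[150:300,175:390],None,fx=3.7,fy=3.7,interpolation=2))"
```

```text
t 7.83 p [ 0.3984 -0.162   0.1806] z [-0.002 -0.    -1.   ] y [ 0.373 -0.928 -0.   ] j [-0.41  0.2   2.08 -0.    0.86  0.78] F [0.5 0.2 0.4] M [-0.03  0.18 -0.03] gap 0.0396 g 0.0
((array([603.4,  95.5]), array([260.2, 146.7]), 76.61), (array([603.4,  95.5]), array([260.2, 146.7]), 76.61))
```

View pics/v2.png

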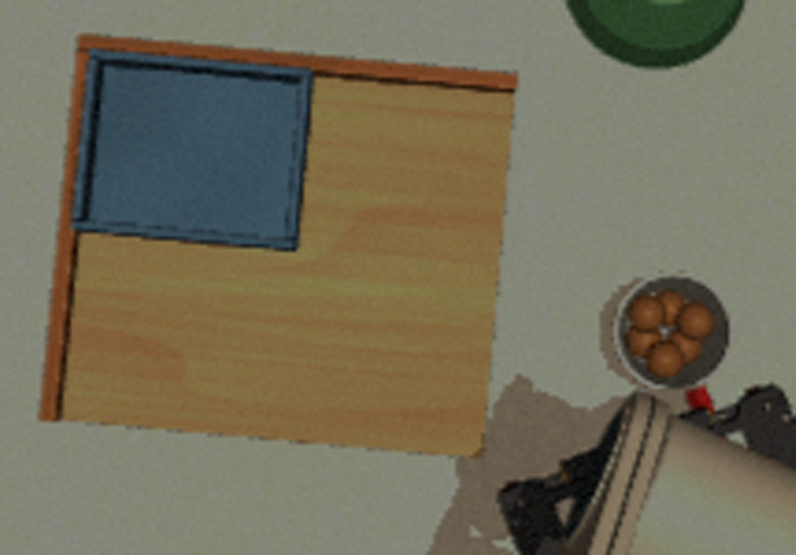

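Viewing the crop: the dish now sits against both rails, its far-left corner at (92,50) meeting the rail corner. The gripper is at the lower right, near the cup handle.

jog_arm([
  {"fingers": 0.45, "dx": -0.004, "dy": -0.0065, "dz": 0.0, "ax": -0.092, "ay": -0.038, "az": 0.0},
  {"fingers": 0.45, "dx": -0.004, "dy": -0.0065, "dz": 0.0, "ax": -0.092, "ay": -0.038, "az": 0.0},
  {"fingers": 0.45, "dx": -0.004, "dy": -0.0065, "dz": 0.0, "ax": -0.092, "ay": -0.038, "az": 0.0},
  {"fingers": 0.45, "dx": -0.004, "dy": -0.0065, "dz": 0.0, "ax": -0.092, "ay": -0.038, "az": 0.0},
  {"fingers": 0.45, "dx": -0.004, "dy": -0.0065, "dz": 0.0, "ax": -0.092, "ay": -0.038, "az": 0.0},
  {"fingers": 0.45, "dx": -0.004, "dy": -0.0065, "dz": 0.0, "ax": -0.092, "ay": -0.038, "az": 0.0},
  {"fingers": 0.45, "dx": -0.004, "dy": -0.0065, "dz": 0.0, "ax": -0.092, "ay": -0.038, "az": 0.0},
  {"fingers": 0.45, "dx": 0.0, "dy": 0.0, "dz": -0.03, "ax": 0.0, "ay": 0.0, "az": 0.0},
  {"fingers": 0.45, "dx": 0.0, "dy": 0.0, "dz": -0.03, "ax": 0.0, "ay": 0.0, "az": 0.0},
  {"fingers": 0.45, "dx": 0.0, "dy": 0.0, "dz": -0.01, "ax": 0.0, "ay": 0.0, "az": 0.0},
])

```text
time: 8.72
position: [0.3769, -0.1942, 0.1158]
ee_rot: [2.518, 0.488, 0.115]
ft_force: [-0.8, -0.6, 0.1]
finger_gap: 0.0395
grip_force: 0.0
```

```bash
python3 -c "
from h import *
st();o=arm.get_obs();z=tool(o)[:,2];G=np.array([.3862,-.2442,.052]);d=G+.019*z-o['position'];print(d.round(4),'along',round(d@z,4),'perp',(d-z*(d@z)).round(4))
"
```

```text
t 8.72 p [ 0.3769 -0.1942  0.1158] z [ 0.184 -0.517 -0.836] y [ 0.318 -0.773  0.548] j [-0.14  0.33  2.37 -1.31  0.53  2.24] F [-0.8 -0.6  0.1] M [ 0.16  0.23 -0.02] gap 0.0395 g 0.0
[ 0.0128 -0.0599 -0.0797] along 0.0999 perp [-0.0056 -0.0082  0.0038]
```

jog_arm([
  {"fingers": 0.45, "dx": 0.0, "dy": -0.012, "dz": 0.0, "ax": 0.08, "ay": 0.033, "az": 0.0},
  {"fingers": 0.45, "dx": 0.0, "dy": -0.012, "dz": 0.0, "ax": 0.08, "ay": 0.033, "az": 0.0},
  {"fingers": 0.45, "dx": 0.0, "dy": 0.0, "dz": 0.0, "ax": 0.0, "ay": 0.0, "az": 0.0},
])

```text
time: 8.97
position: [0.3791, -0.2118, 0.1193]
ee_rot: [2.613, 0.515, 0.084]
ft_force: [0.9, -0.4, 0.5]
finger_gap: 0.0394
grip_force: 0.0
```

```bash
cat >> h.py <<'E'
def gd():
    st();o=arm.get_obs();M=tool(o);z=M[:,2];G=np.array([.3862,-.2442,.052]);d=G+.019*z-o['position'];print('x',M[:,0].round(3),d.round(4),'along',round(d@z,4),'perp',(d-z*(d@z)).round(4),(z*(d@z)).round(4))
E
python3 -c "
from h import *
gd()"
```

```text
t 8.97 p [ 0.3791 -0.2118  0.1193] z [ 0.147 -0.439 -0.886] y [ 0.344 -0.818  0.462] j [-0.26  0.29  2.32 -1.04  0.47  1.85] F [ 0.9 -0.4  0.5] M [ 0.16  0.17 -0.01] gap 0.0394 g 0.0
x [ 0.927  0.373 -0.031] [ 0.0099 -0.0407 -0.0841] along 0.0939 perp [-0.0039  0.0005 -0.0009] [ 0.0138 -0.0412 -0.0833]
```

jog_arm([
  {"fingers": 0.45, "dx": 0.0017, "dy": -0.0068, "dz": -0.014, "ax": 0.0, "ay": 0.0, "az": 0.0},
  {"fingers": 0.45, "dx": 0.0017, "dy": -0.0068, "dz": -0.014, "ax": 0.0, "ay": 0.0, "az": 0.0},
  {"fingers": 0.45, "dx": 0.0017, "dy": -0.0068, "dz": -0.014, "ax": 0.0, "ay": 0.0, "az": 0.0},
  {"fingers": 0.45, "dx": 0.0017, "dy": -0.0068, "dz": -0.014, "ax": 0.0, "ay": 0.0, "az": 0.0},
  {"fingers": 0.45, "dx": 0.0017, "dy": -0.0068, "dz": -0.014, "ax": 0.0, "ay": 0.0, "az": 0.0},
  {"fingers": 0.45, "dx": 0.0017, "dy": -0.0068, "dz": -0.014, "ax": 0.0, "ay": 0.0, "az": 0.0},
  {"fingers": 0.45, "dx": 0.0, "dy": 0.0, "dz": 0.0, "ax": 0.0, "ay": 0.0, "az": 0.0},
])

```text
time: 9.55
position: [0.3977, -0.2499, 0.0507]
ee_rot: [2.636, 0.505, 0.055]
ft_force: [0.1, -1.0, 0.8]
finger_gap: 0.0393
grip_force: 0.0
```

```bash
python3 -c "
from h import *
gd()
p,d=snap('top','t3');snap('side','s3')
a=cv2.imread('pics/s3.png')[215:300,180:300];b=cv2.imread('pics/t3.png')[215:310,325:425]
a=cv2.resize(a,None,fx=3.3,fy=3.3,interpolation=2);b=cv2.resize(b,None,fx=3.9,fy=3.9,interpolation=2);a=cv2.copyMakeBorder(a,0,b.shape[0]-a.shape[0],0,0,0);cv2.imwrite('pics/v3.png',np.hstack([a,b]))
"
```

```text
t 9.55 p [ 0.3977 -0.2499  0.0507] z [ 0.121 -0.426 -0.897] y [ 0.341 -0.83   0.441] j [-0.35  0.5   2.26 -1.31  0.38  2.08] F [ 0.1 -1.   0.8] M [ 0.13  0.21 -0.03] gap 0.0393 g 0.0
x [ 0.932  0.359 -0.045] [-0.0092 -0.0024 -0.0157] along 0.014 perp [-0.0109  0.0035 -0.0032] [ 0.0017 -0.006  -0.0125]
```

View pics/v3.png

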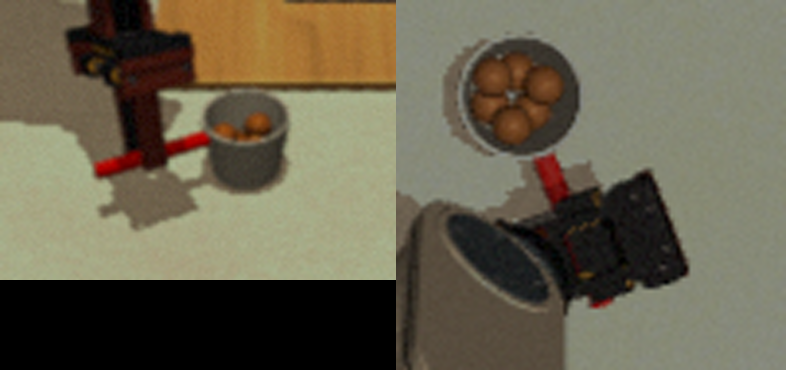

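The side crop shows the handle between the open fingers at about (150,150). In the top crop the gripper sits over the middle of the handle. Joint 4 is at its limit, so I'll reduce the tilt.

jog_arm([
  {"fingers": 0.45, "dx": -0.002, "dy": 0.002, "dz": 0.0, "ax": 0.08, "ay": 0.033, "az": 0.0},
  {"fingers": 0.45, "dx": -0.002, "dy": 0.002, "dz": 0.0, "ax": 0.07, "ay": 0.033, "az": 0.0},
  {"fingers": 0.45, "dx": 0.0, "dy": 0.0, "dz": 0.0, "ax": 0.0, "ay": 0.0, "az": 0.0},
])

```text
time: 9.9
position: [0.3921, -0.2488, 0.0516]
ee_rot: [2.718, 0.525, 0.015]
ft_force: [-0.3, -0.3, 0.0]
finger_gap: 0.0391
grip_force: 0.0
```

```bash
python3 -c "
from h import *
gd();print(tool(arm.get_obs()).T.round(3).tolist())"
```

```text
t 9.9 p [ 0.3921 -0.2488  0.0516] z [ 0.08  -0.356 -0.931] y [ 0.358 -0.862  0.36 ] j [-0.39  0.48  2.23 -0.98  0.37  1.71] F [-0.3 -0.3  0. ] M [0.15 0.12 0.03] gap 0.0391 g 0.0
x [ 0.93   0.362 -0.059] [-0.0044 -0.0022 -0.0173] along 0.0166 perp [-0.0057  0.0037 -0.0019] [ 0.0013 -0.0059 -0.0154]
[[0.93, 0.362, -0.059], [0.358, -0.862, 0.36], [0.08, -0.356, -0.931]]
```

jog_arm([
  {"fingers": 0.45, "dx": -0.001, "dy": 0.0, "dz": -0.004, "ax": 0.03, "ay": -0.02, "az": 0.01},
  {"fingers": 0.45, "dx": -0.002, "dy": 0.0, "dz": -0.005, "ax": 0.03, "ay": -0.02, "az": 0.01},
  {"fingers": 0.45, "dx": -0.001, "dy": 0.0, "dz": -0.005, "ax": 0.0, "ay": 0.0, "az": 0.0},
  {"fingers": 0.45, "dx": -0.001, "dy": 0.0, "dz": -0.003, "ax": 0.0, "ay": 0.0, "az": 0.0},
  {"fingers": 0.45, "dx": 0.0, "dy": 0.0, "dz": 0.0, "ax": 0.0, "ay": 0.0, "az": 0.0},
])

```text
time: 10.32
position: [0.3854, -0.2482, 0.0334]
ee_rot: [2.764, 0.547, 0.089]
ft_force: [-0.3, -0.7, 0.1]
finger_gap: 0.0397
grip_force: 0.0
```

```bash
python3 -c "
from h import *
gd()"
```

```text
t 10.32 p [ 0.3854 -0.2482  0.0334] z [ 0.122 -0.299 -0.947] y [ 0.361 -0.875  0.323] j [-0.45  0.5   2.26 -1.03  0.25  1.71] F [-0.3 -0.7  0.1] M [ 0.06  0.23 -0.02] gap 0.0397 g 0.0
x [ 0.925  0.381 -0.001] [ 0.0031 -0.0017  0.0006] along 0.0003 perp [ 0.003  -0.0016  0.0009] [ 0.     -0.0001 -0.0003]
```

jog_arm([
  {"fingers": 0.0, "dx": 0.002, "dy": -0.001, "dz": 0.0, "ax": 0.0, "ay": 0.0, "az": 0.0},
  {"fingers": 0.0, "dx": 0.0, "dy": 0.0, "dz": 0.0, "ax": 0.0, "ay": 0.0, "az": 0.0},
  {"fingers": 0.0, "dx": 0.0, "dy": 0.0, "dz": 0.0, "ax": 0.0, "ay": 0.0, "az": 0.0},
  {"fingers": 0.0, "dx": 0.0, "dy": 0.0, "dz": 0.0, "ax": 0.0, "ay": 0.0, "az": 0.0},
  {"fingers": 0.0, "dx": 0.0, "dy": 0.0, "dz": 0.0, "ax": 0.0, "ay": 0.0, "az": 0.0},
  {"fingers": 0.0, "dx": 0.0, "dy": 0.0, "dz": 0.0, "ax": 0.0, "ay": 0.0, "az": 0.0},
], squeeze=55)

```text
time: 10.82
position: [0.3885, -0.2497, 0.0336]
ee_rot: [2.765, 0.545, 0.091]
ft_force: [0.9, -0.6, 0.8]
finger_gap: 0.0148
grip_force: 55.0
```

jog_arm([
  {"fingers": 0.0, "dx": 0.0, "dy": 0.0, "dz": 0.01, "ax": 0.0, "ay": 0.0, "az": 0.0},
  {"fingers": 0.0, "dx": 0.0, "dy": 0.0, "dz": 0.015, "ax": 0.0, "ay": 0.0, "az": 0.0},
  {"fingers": 0.0, "dx": 0.0, "dy": 0.0, "dz": 0.02, "ax": 0.0, "ay": 0.0, "az": 0.0},
  {"fingers": 0.0, "dx": 0.0, "dy": 0.0, "dz": 0.025, "ax": 0.0, "ay": 0.0, "az": 0.0},
  {"fingers": 0.0, "dx": 0.0, "dy": 0.0, "dz": 0.025, "ax": 0.0, "ay": 0.0, "az": 0.0},
  {"fingers": 0.0, "dx": 0.0, "dy": 0.0, "dz": 0.025, "ax": 0.0, "ay": 0.0, "az": 0.0},
  {"fingers": 0.0, "dx": 0.0, "dy": 0.0, "dz": 0.015, "ax": 0.0, "ay": 0.0, "az": 0.0},
  {"fingers": 0.0, "dx": 0.0, "dy": 0.0, "dz": 0.0, "ax": 0.0, "ay": 0.0, "az": 0.0},
])

```text
time: 11.48
position: [0.3895, -0.2503, 0.1711]
ee_rot: [2.763, 0.544, 0.095]
ft_force: [1.4, -0.6, -0.9]
finger_gap: 0.0145
grip_force: 55.0
```

```bash
python3 -c "
from h import *
gd()
p,d=snap('top','t4');snap('side','s4')
a=cv2.imread('pics/s4.png')[150:300,170:330];b=cv2.imread('pics/t4.png')[190:320,310:440]
a=cv2.resize(a,None,fx=2.5,fy=2.5,interpolation=2);b=cv2.resize(b,(375,375),interpolation=2);cv2.imwrite('pics/v4.png',np.hstack([a,b]))
"
```

```text
t 11.48 p [ 0.3895 -0.2503  0.1711] z [ 0.126 -0.3   -0.946] y [ 0.358 -0.875  0.325] j [-0.45  0.18  2.19 -0.42  0.56  1.06] F [ 1.4 -0.6 -0.9] M [ 0.11  0.41 -0.02] gap 0.0145 g 55.0
x [0.925 0.379 0.003] [-0.0009  0.0004 -0.1371] along 0.1294 perp [-0.0172  0.0391 -0.0147] [ 0.0163 -0.0388 -0.1224]
```

View pics/v4.png

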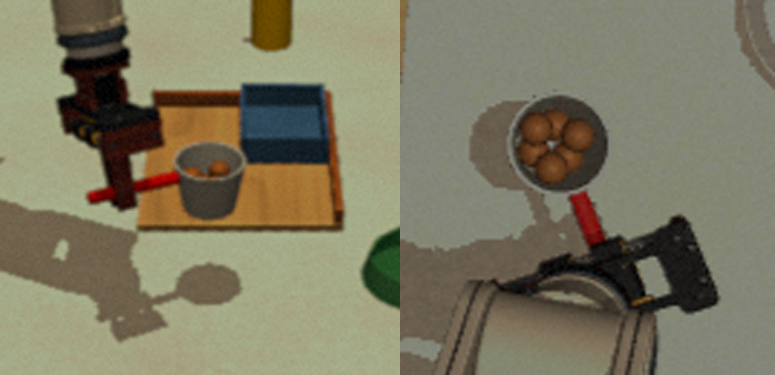

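The side crop shows the cup held level at about (210,180), lifted with the walnuts inside. The top crop confirms six balls around (555,145).

jog_arm([
  {"fingers": 0.0, "dx": 0.004, "dy": 0.01, "dz": 0.0, "ax": 0.0, "ay": 0.0, "az": -0.015},
  {"fingers": 0.0, "dx": 0.006, "dy": 0.018, "dz": 0.0, "ax": 0.0, "ay": 0.0, "az": -0.025},
  {"fingers": 0.0, "dx": 0.0074, "dy": 0.026, "dz": 0.0, "ax": 0.0, "ay": 0.0, "az": -0.03},
  {"fingers": 0.0, "dx": 0.0074, "dy": 0.026, "dz": 0.0, "ax": 0.0, "ay": 0.0, "az": -0.03},
  {"fingers": 0.0, "dx": 0.0074, "dy": 0.026, "dz": 0.0, "ax": 0.0, "ay": 0.0, "az": -0.03},
  {"fingers": 0.0, "dx": 0.0074, "dy": 0.026, "dz": 0.0, "ax": 0.0, "ay": 0.0, "az": -0.03},
  {"fingers": 0.0, "dx": 0.0074, "dy": 0.026, "dz": 0.0, "ax": 0.0, "ay": 0.0, "az": -0.03},
  {"fingers": 0.0, "dx": 0.0074, "dy": 0.026, "dz": 0.0, "ax": 0.0, "ay": 0.0, "az": -0.03},
  {"fingers": 0.0, "dx": 0.0074, "dy": 0.026, "dz": 0.0, "ax": 0.0, "ay": 0.0, "az": -0.03},
  {"fingers": 0.0, "dx": 0.0074, "dy": 0.026, "dz": 0.0, "ax": 0.0, "ay": 0.0, "az": -0.03},
])

```text
time: 12.42
position: [0.4562, -0.0125, 0.1662]
ee_rot: [2.81, 0.153, 0.02]
ft_force: [1.4, 0.0, -3.1]
finger_gap: 0.0147
grip_force: 55.0
```

jog_arm([
  {"fingers": 0.0, "dx": 0.0074, "dy": 0.026, "dz": 0.0, "ax": 0.0, "ay": 0.0, "az": -0.03},
  {"fingers": 0.0, "dx": 0.0074, "dy": 0.026, "dz": 0.0, "ax": 0.0, "ay": 0.0, "az": -0.03},
  {"fingers": 0.0, "dx": 0.0074, "dy": 0.026, "dz": 0.0, "ax": 0.0, "ay": 0.0, "az": -0.03},
  {"fingers": 0.0, "dx": 0.0074, "dy": 0.026, "dz": 0.0, "ax": 0.0, "ay": 0.0, "az": -0.03},
  {"fingers": 0.0, "dx": 0.0074, "dy": 0.02, "dz": 0.0, "ax": 0.0, "ay": 0.0, "az": -0.03},
  {"fingers": 0.0, "dx": 0.005, "dy": 0.015, "dz": 0.0, "ax": 0.0, "ay": 0.0, "az": -0.03},
  {"fingers": 0.0, "dx": 0.0, "dy": 0.01, "dz": 0.0, "ax": 0.0, "ay": 0.0, "az": -0.01},
  {"fingers": 0.0, "dx": 0.0, "dy": 0.0, "dz": 0.0, "ax": 0.0, "ay": 0.0, "az": 0.0},
])

```text
time: 13.08
position: [0.4989, 0.1365, 0.1663]
ee_rot: [2.811, -0.111, -0.022]
ft_force: [-0.8, -0.2, -2.9]
finger_gap: 0.0147
grip_force: 55.0
```

```bash
cat >> h.py <<'E'
def pd():
    st();o=arm.get_obs();M=tool(o);G=o['position']-.019*M[:,2];print('x',M[:,0].round(3),'grip',G.round(4),'cupaxis@handle',(G+.108*M[:,0]).round(4),'ang',np.degrees(np.arctan2(M[2,1],-M[2,2])).round(1))
E
python3 -c "
from h import *
pd()"
```

```text
t 13.08 p [0.4989 0.1365 0.1663] z [-0.028 -0.321 -0.947] y [-0.074 -0.944  0.323] j [ 0.41  0.42  1.83 -0.33  1.07  2.25] F [-0.8 -0.2 -2.9] M [ 0.29  0.4  -0.05] gap 0.0147 g 55.0
x [ 0.997 -0.079 -0.002] grip [0.4994 0.1426 0.1843] cupaxis@handle [0.6071 0.134  0.1841] ang 18.8
```

jog_arm([
  {"fingers": 0.0, "dx": 0.002, "dy": 0.009, "dz": -0.003, "ax": 0.04, "ay": -0.003, "az": 0.0},
  {"fingers": 0.0, "dx": 0.002, "dy": 0.01, "dz": -0.003, "ax": 0.06, "ay": -0.005, "az": 0.0},
  {"fingers": 0.0, "dx": 0.002, "dy": 0.01, "dz": -0.003, "ax": 0.08, "ay": -0.006, "az": 0.0},
  {"fingers": 0.0, "dx": 0.002, "dy": 0.008, "dz": -0.003, "ax": 0.08, "ay": -0.006, "az": 0.0},
  {"fingers": 0.0, "dx": 0.0, "dy": 0.003, "dz": -0.002, "ax": 0.08, "ay": -0.006, "az": 0.0},
  {"fingers": 0.0, "dx": 0.0, "dy": 0.0015, "dz": 0.0, "ax": 0.08, "ay": -0.006, "az": 0.0},
  {"fingers": 0.0, "dx": 0.0, "dy": 0.0015, "dz": 0.0, "ax": 0.08, "ay": -0.006, "az": 0.0},
  {"fingers": 0.0, "dx": 0.0, "dy": 0.0015, "dz": 0.0, "ax": 0.08, "ay": -0.006, "az": 0.0},
])

```text
time: 13.75
position: [0.5062, 0.1786, 0.1536]
ee_rot: [-2.883, 0.116, -0.01]
ft_force: [-1.1, -0.0, -2.2]
finger_gap: 0.0146
grip_force: 55.0
```

```bash
python3 -c "
from h import *
pd()"
```

```text
t 13.75 p [0.5062 0.1786 0.1536] z [ 0.017  0.253 -0.967] y [-0.078 -0.964 -0.254] j [0.17 0.37 1.94 0.35 0.8  1.58] F [-1.1 -0.  -2.2] M [-0.19  0.4  -0.03] gap 0.0146 g 55.0
x [ 0.997 -0.08  -0.003] grip [0.5059 0.1738 0.172 ] cupaxis@handle [0.6135 0.1652 0.1716] ang -14.7
```

jog_arm([
  {"fingers": 0.0, "dx": 0.0, "dy": 0.001, "dz": 0.0003, "ax": 0.06, "ay": -0.005, "az": 0.0},
  {"fingers": 0.0, "dx": 0.0, "dy": 0.001, "dz": 0.0003, "ax": 0.06, "ay": -0.005, "az": 0.0},
  {"fingers": 0.0, "dx": 0.0, "dy": 0.001, "dz": 0.0003, "ax": 0.06, "ay": -0.005, "az": 0.0},
  {"fingers": 0.0, "dx": 0.0, "dy": 0.001, "dz": 0.0005, "ax": 0.06, "ay": -0.005, "az": 0.0},
  {"fingers": 0.0, "dx": 0.0, "dy": 0.001, "dz": 0.0005, "ax": 0.06, "ay": -0.005, "az": 0.0},
  {"fingers": 0.0, "dx": 0.0, "dy": 0.0008, "dz": 0.0007, "ax": 0.06, "ay": -0.005, "az": 0.0},
  {"fingers": 0.0, "dx": 0.0, "dy": 0.0008, "dz": 0.0007, "ax": 0.06, "ay": -0.005, "az": 0.0},
  {"fingers": 0.0, "dx": 0.0, "dy": 0.0008, "dz": 0.0007, "ax": 0.06, "ay": -0.005, "az": 0.0},
  {"fingers": 0.0, "dx": 0.0, "dy": 0.0008, "dz": 0.0008, "ax": 0.06, "ay": -0.005, "az": 0.0},
  {"fingers": 0.0, "dx": 0.0, "dy": 0.0008, "dz": 0.0008, "ax": 0.06, "ay": -0.005, "az": 0.0},
])

```text
time: 14.58
position: [0.5061, 0.1878, 0.159]
ee_rot: [-2.283, 0.092, -0.04]
ft_force: [-0.1, 0.3, -3.2]
finger_gap: 0.0151
grip_force: 55.0
```

```bash
python3 -c "
from h import *
pd();snap('side','s5')
cv2.imwrite('pics/v5.png',cv2.resize(cv2.imread('pics/s5.png')[120:270,150:350],None,fx=3.5,fy=3.5,interpolation=2))"
```

```text
t 14.58 p [0.5061 0.1878 0.159 ] z [ 0.059  0.754 -0.655] y [-0.054 -0.652 -0.756] j [-0.12  0.51  2.02  1.08  1.02  0.74] F [-0.1  0.3 -3.2] M [-0.59  0.45  0.  ] gap 0.0151 g 55.0
x [ 0.997 -0.08  -0.002] grip [0.505  0.1734 0.1714] cupaxis@handle [0.6126 0.1648 0.1712] ang -49.1
```

View pics/v5.png

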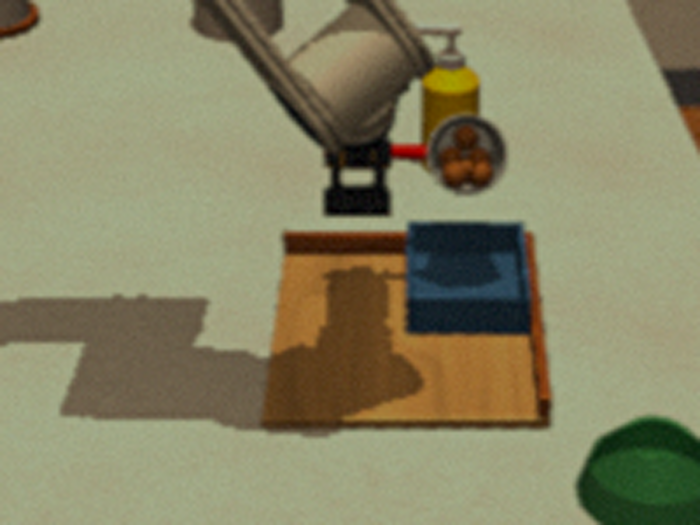

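The side crop shows the cup tipped about 68° at (465,155), above the dish, with all the walnuts still inside. I'll lower it a little and keep pouring.

jog_arm([
  {"fingers": 0.0, "dx": 0.0005, "dy": 0.0007, "dz": -0.003, "ax": 0.04, "ay": -0.003, "az": 0.0},
  {"fingers": 0.0, "dx": 0.0005, "dy": 0.0005, "dz": -0.004, "ax": 0.04, "ay": -0.003, "az": 0.0},
  {"fingers": 0.0, "dx": 0.0005, "dy": 0.0005, "dz": -0.004, "ax": 0.04, "ay": -0.003, "az": 0.0},
  {"fingers": 0.0, "dx": 0.0005, "dy": 0.0004, "dz": -0.003, "ax": 0.04, "ay": -0.003, "az": 0.0},
  {"fingers": 0.0, "dx": 0.0, "dy": 0.0003, "dz": 0.0, "ax": 0.05, "ay": -0.004, "az": 0.0},
  {"fingers": 0.0, "dx": 0.0, "dy": 0.0003, "dz": 0.001, "ax": 0.05, "ay": -0.004, "az": 0.0},
  {"fingers": 0.0, "dx": 0.0, "dy": 0.0003, "dz": 0.001, "ax": 0.05, "ay": -0.004, "az": 0.0},
  {"fingers": 0.0, "dx": 0.0, "dy": 0.0, "dz": 0.001, "ax": 0.05, "ay": -0.004, "az": 0.0},
  {"fingers": 0.0, "dx": 0.0, "dy": 0.0, "dz": 0.001, "ax": 0.05, "ay": -0.004, "az": 0.0},
  {"fingers": 0.0, "dx": 0.0, "dy": 0.0, "dz": 0.001, "ax": 0.05, "ay": -0.004, "az": 0.0},
])

```text
time: 15.47
position: [0.5084, 0.1914, 0.1501]
ee_rot: [-1.823, 0.073, -0.052]
ft_force: [0.3, 0.6, -2.4]
finger_gap: 0.0148
grip_force: 55.0
```

```bash
python3 -c "
from h import *
pd()"
```

```text
t 15.47 p [0.5084 0.1914 0.1501] z [ 0.075  0.965 -0.251] y [-0.023 -0.25  -0.968] j [-0.24  0.79  1.99  1.33  1.39  0.36] F [ 0.3  0.6 -2.4] M [-0.74  0.41  0.  ] gap 0.0148 g 55.0
x [ 0.997 -0.078 -0.003] grip [0.5069 0.1731 0.1549] cupaxis@handle [0.6146 0.1647 0.1545] ang -75.5
```

jog_arm([
  {"fingers": 0.0, "dx": 0.0, "dy": 0.0, "dz": 0.001, "ax": 0.045, "ay": -0.0035, "az": 0.0},
  {"fingers": 0.0, "dx": 0.0, "dy": 0.0, "dz": 0.001, "ax": 0.045, "ay": -0.0035, "az": 0.0},
  {"fingers": 0.0, "dx": 0.0, "dy": 0.0, "dz": 0.001, "ax": 0.045, "ay": -0.0035, "az": 0.0},
  {"fingers": 0.0, "dx": 0.0, "dy": 0.0, "dz": 0.001, "ax": 0.045, "ay": -0.0035, "az": 0.0},
  {"fingers": 0.0, "dx": 0.0, "dy": 0.0, "dz": 0.001, "ax": 0.045, "ay": -0.0035, "az": 0.0},
  {"fingers": 0.0, "dx": 0.0, "dy": 0.0, "dz": 0.001, "ax": 0.045, "ay": -0.0035, "az": 0.0},
  {"fingers": 0.0, "dx": 0.0, "dy": 0.0, "dz": 0.001, "ax": 0.045, "ay": -0.0035, "az": 0.0},
  {"fingers": 0.0, "dx": 0.0, "dy": 0.0, "dz": 0.001, "ax": 0.045, "ay": -0.0035, "az": 0.0},
  {"fingers": 0.0, "dx": 0.0, "dy": 0.0, "dz": 0.0, "ax": 0.0, "ay": 0.0, "az": 0.0},
  {"fingers": 0.0, "dx": 0.0, "dy": 0.0, "dz": 0.0, "ax": 0.0, "ay": 0.0, "az": 0.0},
])

```text
time: 16.3
position: [0.5087, 0.192, 0.1579]
ee_rot: [-1.464, 0.06, -0.06]
ft_force: [-0.3, 0.1, -1.3]
finger_gap: 0.0148
grip_force: 55.0
```

```bash
python3 -c "
from h import *
pd();snap('side','s6');snap('top','t6')
a=cv2.resize(cv2.imread('pics/s6.png')[130:250,230:330],(400,480),interpolation=2);b=cv2.resize(cv2.imread('pics/t6.png')[150:270,185:285],(400,480),interpolation=2)
cv2.imwrite('pics/v6.png',np.hstack([a,b]))"
```

```text
t 16.3 p [0.5087 0.192  0.1579] z [0.077 0.991 0.105] y [ 0.004  0.105 -0.994] j [-0.26  1.    1.93  1.42  1.71  0.21] F [-0.3  0.1 -1.3] M [-0.75  0.43 -0.01] gap 0.0148 g 55.0
x [ 0.997 -0.077 -0.004] grip [0.5072 0.1731 0.1559] cupaxis@handle [0.6149 0.1648 0.1555] ang -96.0
```

View pics/v6.png

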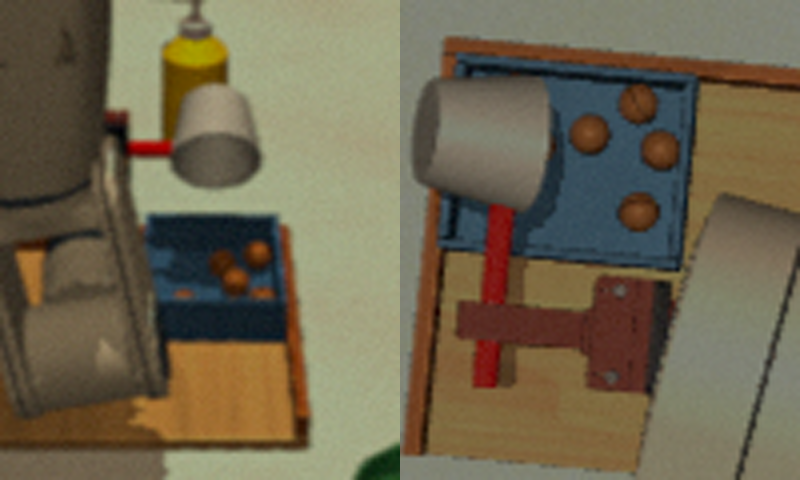

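The top view shows four walnuts in the dish plus one peeking out beside the cup, and the cup looks empty from the side. I'll tip it a little further, then bring it back upright.

jog_arm([
  {"fingers": 0.0, "dx": 0.0, "dy": 0.0, "dz": 0.002, "ax": 0.08, "ay": -0.006, "az": 0.0},
  {"fingers": 0.0, "dx": 0.0, "dy": 0.0, "dz": 0.002, "ax": 0.08, "ay": -0.006, "az": 0.0},
  {"fingers": 0.0, "dx": 0.0, "dy": 0.0, "dz": 0.0, "ax": 0.0, "ay": 0.0, "az": 0.0},
  {"fingers": 0.0, "dx": 0.0, "dy": 0.0, "dz": 0.0, "ax": 0.0, "ay": 0.0, "az": 0.0},
  {"fingers": 0.0, "dx": 0.0, "dy": 0.0, "dz": 0.008, "ax": -0.08, "ay": 0.006, "az": 0.0},
  {"fingers": 0.0, "dx": 0.0, "dy": 0.0, "dz": 0.01, "ax": -0.1, "ay": 0.008, "az": 0.0},
  {"fingers": 0.0, "dx": 0.0, "dy": 0.0, "dz": 0.01, "ax": -0.1, "ay": 0.008, "az": 0.0},
  {"fingers": 0.0, "dx": 0.0, "dy": 0.0, "dz": 0.005, "ax": -0.1, "ay": 0.008, "az": 0.0},
  {"fingers": 0.0, "dx": 0.0, "dy": 0.0, "dz": 0.0, "ax": -0.1, "ay": 0.008, "az": 0.0},
  {"fingers": 0.0, "dx": 0.0, "dy": 0.0, "dz": 0.0, "ax": -0.1, "ay": 0.008, "az": 0.0},
])

```text
time: 17.23
position: [0.5096, 0.1907, 0.197]
ee_rot: [-1.891, 0.077, -0.056]
ft_force: [0.7, 0.8, -2.2]
finger_gap: 0.0149
grip_force: 55.0
```

jog_arm([
  {"fingers": 0.0, "dx": 0.0, "dy": -0.005, "dz": 0.0, "ax": -0.1, "ay": 0.008, "az": 0.0},
  {"fingers": 0.0, "dx": 0.0, "dy": -0.01, "dz": 0.0, "ax": -0.1, "ay": 0.008, "az": 0.0},
  {"fingers": 0.0, "dx": -0.004, "dy": -0.015, "dz": 0.0, "ax": -0.1, "ay": 0.008, "az": 0.0},
  {"fingers": 0.0, "dx": -0.004, "dy": -0.02, "dz": 0.0, "ax": -0.1, "ay": 0.008, "az": 0.0},
  {"fingers": 0.0, "dx": -0.004, "dy": -0.025, "dz": 0.0, "ax": -0.1, "ay": 0.008, "az": 0.0},
  {"fingers": 0.0, "dx": -0.004, "dy": -0.028, "dz": 0.0, "ax": -0.1, "ay": 0.008, "az": 0.0},
  {"fingers": 0.0, "dx": -0.004, "dy": -0.028, "dz": 0.0, "ax": -0.1, "ay": 0.008, "az": 0.0},
  {"fingers": 0.0, "dx": -0.004, "dy": -0.028, "dz": 0.0, "ax": -0.1, "ay": 0.008, "az": 0.0},
  {"fingers": 0.0, "dx": -0.004, "dy": -0.028, "dz": 0.0, "ax": -0.1, "ay": 0.008, "az": 0.0},
  {"fingers": 0.0, "dx": -0.004, "dy": -0.028, "dz": 0.0, "ax": -0.1, "ay": 0.008, "az": 0.0},
])

```text
time: 18.07
position: [0.4773, -0.0253, 0.1978]
ee_rot: [-2.892, 0.119, -0.019]
ft_force: [0.6, -0.3, -1.5]
finger_gap: 0.0145
grip_force: 55.0
```

```bash
python3 -c "
from h import *
pd()"
```

```text
t 18.07 p [ 0.4773 -0.0253  0.1978] z [ 0.023  0.244 -0.969] y [-0.079 -0.966 -0.245] j [-0.24  0.26  1.97  0.3   0.97  1.24] F [ 0.6 -0.3 -1.5] M [-0.26  0.37  0.01] gap 0.0145 g 55.0
x [ 0.997 -0.083  0.003] grip [ 0.4768 -0.03    0.2162] cupaxis@handle [ 0.5845 -0.0389  0.2166] ang -14.2
```

jog_arm([
  {"fingers": 0.0, "dx": -0.005, "dy": -0.028, "dz": 0.0, "ax": -0.08, "ay": 0.007, "az": 0.0},
  {"fingers": 0.0, "dx": -0.005, "dy": -0.028, "dz": 0.0, "ax": -0.08, "ay": 0.007, "az": 0.0},
  {"fingers": 0.0, "dx": -0.005, "dy": -0.028, "dz": 0.0, "ax": -0.08, "ay": 0.007, "az": 0.0},
  {"fingers": 0.0, "dx": -0.005, "dy": -0.028, "dz": 0.0, "ax": -0.08, "ay": 0.007, "az": 0.0},
  {"fingers": 0.0, "dx": -0.005, "dy": -0.028, "dz": 0.0, "ax": -0.08, "ay": 0.007, "az": 0.0},
  {"fingers": 0.0, "dx": -0.005, "dy": -0.025, "dz": 0.0, "ax": -0.08, "ay": 0.007, "az": 0.0},
  {"fingers": 0.0, "dx": 0.0, "dy": -0.015, "dz": 0.0, "ax": -0.06, "ay": 0.005, "az": 0.0},
  {"fingers": 0.0, "dx": 0.0, "dy": 0.0, "dz": -0.025, "ax": 0.0, "ay": 0.0, "az": 0.0},
  {"fingers": 0.0, "dx": 0.0, "dy": 0.0, "dz": -0.03, "ax": 0.0, "ay": 0.0, "az": 0.0},
  {"fingers": 0.0, "dx": 0.0, "dy": 0.0, "dz": -0.025, "ax": 0.0, "ay": 0.0, "az": 0.0},
])

```text
time: 18.9
position: [0.4473, -0.2032, 0.1163]
ee_rot: [2.851, -0.119, -0.017]
ft_force: [-0.6, 0.1, -2.2]
finger_gap: 0.0148
grip_force: 55.0
```

```bash
python3 -c "
from h import *
pd();p,d=snap('top','t7')
cv2.imwrite('pics/v7.png',cv2.resize(cv2.imread('pics/t7.png')[150:300,180:400],None,fx=3.6,fy=3.6,interpolation=2))"
```

```text
t 18.9 p [ 0.4473 -0.2032  0.1163] z [-0.024 -0.283 -0.959] y [-0.08  -0.955  0.284] j [-0.27  0.39  2.05 -0.45  0.7   1.73] F [-0.6  0.1 -2.2] M [0.18 0.3  0.  ] gap 0.0148 g 55.0
x [ 0.997 -0.083 -0.   ] grip [ 0.4477 -0.1978  0.1346] cupaxis@handle [ 0.5554 -0.2068  0.1345] ang 16.5
```

View pics/v7.png

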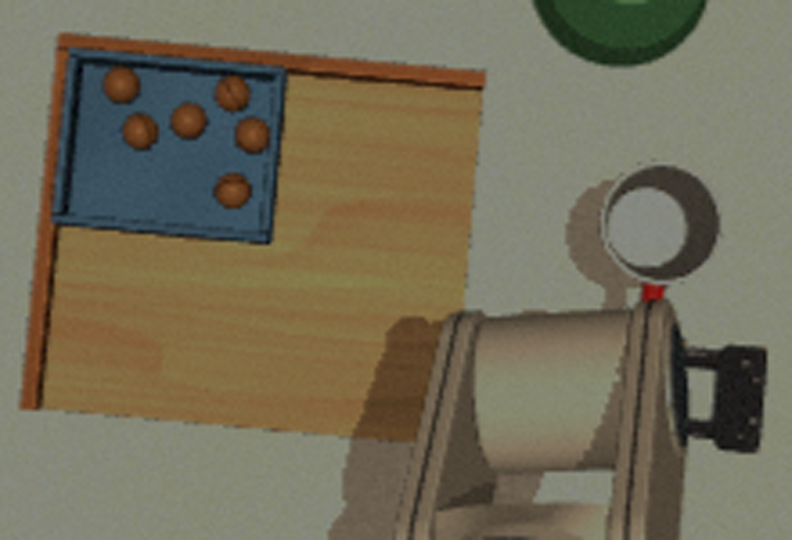

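The crop shows all six walnuts in the dish, which is still flush in the corner, and an empty cup at (660,225) over clear counter. I'll lower the cup now.

jog_arm([
  {"fingers": 0.0, "dx": 0.0, "dy": 0.0, "dz": -0.02, "ax": -0.03, "ay": 0.002, "az": 0.0},
  {"fingers": 0.0, "dx": 0.0, "dy": 0.0, "dz": -0.025, "ax": 0.0, "ay": 0.0, "az": 0.0},
  {"fingers": 0.0, "dx": 0.0, "dy": 0.0, "dz": -0.015, "ax": 0.0, "ay": 0.0, "az": 0.0},
  {"fingers": 0.0, "dx": 0.0, "dy": 0.0, "dz": -0.008, "ax": 0.0, "ay": 0.0, "az": 0.0},
  {"fingers": 0.0, "dx": 0.0, "dy": 0.0, "dz": 0.0, "ax": 0.0, "ay": 0.0, "az": 0.0},
  {"fingers": 0.0, "dx": 0.0, "dy": 0.0, "dz": 0.0, "ax": 0.0, "ay": 0.0, "az": 0.0},
])

```text
time: 19.45
position: [0.4478, -0.2034, 0.049]
ee_rot: [2.821, -0.117, -0.023]
ft_force: [-0.3, -0.1, -1.3]
finger_gap: 0.0148
grip_force: 55.0
```

```bash
python3 -c "
from h import *
pd()"
```

```text
t 19.45 p [ 0.4478 -0.2034  0.049 ] z [-0.029 -0.311 -0.95 ] y [-0.078 -0.947  0.313] j [-0.26  0.53  2.07 -0.6   0.57  1.91] F [-0.3 -0.1 -1.3] M [0.21 0.28 0.05] gap 0.0148 g 55.0
x [ 0.997 -0.083 -0.003] grip [ 0.4483 -0.1974  0.067 ] cupaxis@handle [ 0.5559 -0.2064  0.0667] ang 18.2
```

Still 15 mm to go; I'll do the last part slowly.

jog_arm([
  {"fingers": 0.0, "dx": 0.0, "dy": 0.0, "dz": -0.006, "ax": -0.01, "ay": -0.002, "az": 0.0},
  {"fingers": 0.0, "dx": 0.0, "dy": 0.0, "dz": -0.004, "ax": 0.0, "ay": 0.0, "az": 0.0},
  {"fingers": 0.0, "dx": 0.0, "dy": 0.0, "dz": -0.002, "ax": 0.0, "ay": 0.0, "az": 0.0},
  {"fingers": 0.0, "dx": 0.0, "dy": 0.0, "dz": -0.001, "ax": 0.0, "ay": 0.0, "az": 0.0},
  {"fingers": 0.0, "dx": 0.0, "dy": 0.0, "dz": 0.0, "ax": 0.0, "ay": 0.0, "az": 0.0},
])

```text
time: 19.87
position: [0.4477, -0.2033, 0.0354]
ee_rot: [2.812, -0.117, -0.02]
ft_force: [-0.8, 0.1, -0.6]
finger_gap: 0.0149
grip_force: 55.0
```

jog_arm([
  {"fingers": 0.0, "dx": 0.0, "dy": 0.0, "dz": -0.001, "ax": 0.0, "ay": 0.0, "az": 0.0},
  {"fingers": 0.0, "dx": 0.0, "dy": 0.0, "dz": -0.001, "ax": 0.0, "ay": 0.0, "az": 0.0},
  {"fingers": 0.0, "dx": 0.0, "dy": 0.0, "dz": 0.0, "ax": 0.0, "ay": 0.0, "az": 0.0},
])

```text
time: 20.12
position: [0.4474, -0.2033, 0.0331]
ee_rot: [2.812, -0.117, -0.021]
ft_force: [-0.9, -0.4, 2.6]
finger_gap: 0.0147
grip_force: 55.0
```

```bash
python3 -c "
from h import *
pd()"
```

```text
t 20.12 p [ 0.4474 -0.2033  0.0331] z [-0.028 -0.321 -0.947] y [-0.078 -0.944  0.322] j [-0.25  0.56  2.07 -0.66  0.55  1.98] F [-0.9 -0.4  2.6] M [-0.1   0.26 -0.15] gap 0.0147 g 55.0
x [ 0.997 -0.083 -0.001] grip [ 0.4479 -0.1972  0.0511] cupaxis@handle [ 0.5555 -0.2061  0.051 ] ang 18.8
```

jog_arm([
  {"fingers": 0.3, "dx": 0.0, "dy": 0.0, "dz": 0.0, "ax": 0.0, "ay": 0.0, "az": 0.0},
  {"fingers": 0.45, "dx": 0.0, "dy": 0.0, "dz": 0.0, "ax": 0.0, "ay": 0.0, "az": 0.0},
  {"fingers": 0.45, "dx": 0.0, "dy": 0.0, "dz": 0.0, "ax": 0.0, "ay": 0.0, "az": 0.0},
  {"fingers": 0.45, "dx": 0.0, "dy": 0.0, "dz": 0.0, "ax": 0.0, "ay": 0.0, "az": 0.0},
])

```text
time: 20.45
position: [0.4476, -0.2031, 0.0329]
ee_rot: [2.812, -0.116, -0.021]
ft_force: [-0.4, -0.4, 0.0]
finger_gap: 0.0377
grip_force: 0.0
```

jog_arm([
  {"fingers": 0.45, "dx": 0.0, "dy": 0.003, "dz": 0.01, "ax": 0.0, "ay": 0.0, "az": 0.0},
  {"fingers": 0.45, "dx": 0.0, "dy": 0.005, "dz": 0.015, "ax": 0.0, "ay": 0.0, "az": 0.0},
  {"fingers": 0.45, "dx": 0.0, "dy": 0.007, "dz": 0.02, "ax": 0.0, "ay": 0.0, "az": 0.0},
  {"fingers": 0.45, "dx": 0.0, "dy": 0.01, "dz": 0.03, "ax": 0.0, "ay": 0.0, "az": 0.0},
  {"fingers": 0.45, "dx": 0.0, "dy": 0.01, "dz": 0.03, "ax": 0.0, "ay": 0.0, "az": 0.0},
  {"fingers": 0.45, "dx": -0.02, "dy": 0.01, "dz": 0.03, "ax": 0.0, "ay": 0.0, "az": 0.0},
  {"fingers": 0.45, "dx": -0.03, "dy": 0.0, "dz": 0.02, "ax": 0.0, "ay": 0.0, "az": 0.0},
  {"fingers": 0.45, "dx": -0.02, "dy": 0.0, "dz": 0.0, "ax": 0.0, "ay": 0.0, "az": 0.0},
  {"fingers": 0.45, "dx": 0.0, "dy": 0.0, "dz": 0.0, "ax": 0.0, "ay": 0.0, "az": 0.0},
])

```text
time: 21.2
position: [0.3741, -0.1574, 0.1891]
ee_rot: [2.812, -0.117, -0.021]
ft_force: [0.2, 0.5, -0.3]
finger_gap: 0.0393
grip_force: 0.0
```

```bash
python3 -c "
from h import *
st();snap('side','s8');snap('top','t8')
a=cv2.resize(cv2.imread('pics/s8.png')[160:290,200:340],(400,371),interpolation=2);b=cv2.resize(cv2.imread('pics/t8.png')[150:285,180:400],(400,245),interpolation=2)
cv2.imwrite('pics/v8.png',np.hstack([a,cv2.copyMakeBorder(b,0,126,0,0,0)]))"
```

```text
t 21.2 p [ 0.3741 -0.1574  0.1891] z [-0.028 -0.32  -0.947] y [-0.078 -0.944  0.321] j [-0.18  0.15  2.17 -0.44  0.84  1.77] F [ 0.2  0.5 -0.3] M [ 0.15  0.17 -0.03] gap 0.0393 g 0.0
```

View pics/v8.png

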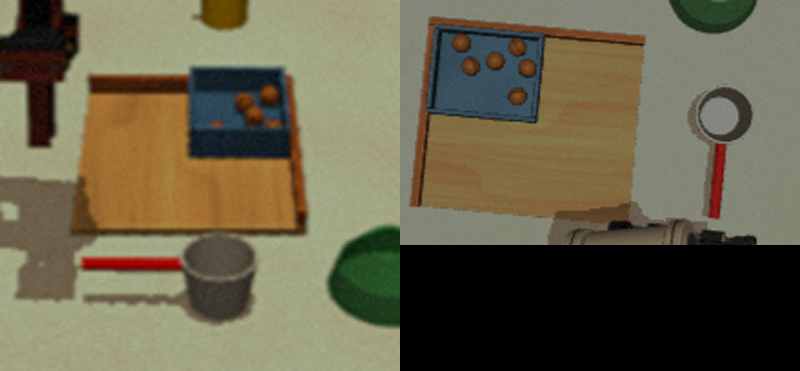

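The views show the cup standing upright and clear at (215,275) in the side crop, with six walnuts in the dish and the dish in the corner. I'll check numerically that it is flush.

```bash
python3 -c "
from h import *
p=cv2.cvtColor(cv2.imread('pics/t8.png'),cv2.COLOR_BGR2RGB);d=np.load('pics/t8.npy');C=cloud('top',d);b=masks(p)['blue']
b[:155]=0;b[225:]=0;b[:,:185]=0;b[:,262:]=0
print(rect(C[b&(C[...,2]>.045)&(C[...,2]<.065)]),rect(C[b]))
w=masks(p)['wood'];w[:155]=0;w[265:]=0;w[:,:185]=0;w[:,320:]=0;print(rect(C[w&(C[...,2]>.028)&(C[...,2]<.045)]))"
```

```text
(array([613.6, 138.8]), array([157. , 128.3]), 85.54) (array([603.5,  95.2]), array([259.7, 147.1]), 76.61)
(array([546.9,  77.7]), array([320.3, 279.6]), 85.52)
```

```bash
python3 -c "
from h import *
print(arm.sign_off())"
```

```text
the job is handed in; nothing more can be done
None
```

The job is handed in: the dish sits square and flush in the rail corner with all six walnuts in it, and the empty cup stands upright on the counter right of the board; the bowl, dispenser and pie tin were never touched.

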